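# Sort the leavings of the labelling run into the colour-coded trays

### The arm

A 6-joint arm with a two-finger parallel gripper is mounted at the origin on a cart in front of the work surface, level with it; the furniture and walls round the work are solid. World frame = base frame: x ahead of the robot, y to its left, z up, the work surface at z = 0. Lengths are in m, angles in rad, forces in N, time in s.
With the tool pointing down it reaches from about 0.225 to 0.875 m from the base axis. Payload 3.4 kg.
Tool frame: the origin (TCP) lies midway between the tips of the shut fingers; the grasp point (between the pads) lies 19 mm behind it (manip.pinch_z is the z of the grasp point in the tool frame, in m); z points along the fingers, x is the direction in which the jaws open and shut, and the axes are right-handed (so a half turn about z gives the same grasp; the last joint's range is limited). The gripper opens to 85 mm and grips with 20 to 120 N. Pads are 22 mm wide; open, the fingers measure 114 mm over their backs; the gripper's body (76 mm by 85 mm) begins 54 mm behind the grasp point. The pads swing forward as they close: fully open they stand 13 mm farther back than shut.
Start: joints at [-1.333, 0.276, 1.505, -0, 1.361, -0.121], TCP at [0.202, -0.538, 0.231] pointing down, gripper open.
Joint ranges: [-2.89, 2.89], [-0.75, 2.08], [0.22, 2.7], [-1.18, 4.32], [0.11, 2.71], [-2.7, 2.7]. Speed limits (rad/s): [2.57, 2.57, 3.14, 3.14, 3.14, 3.14].

### API

Orientations are given as a unit quaternion [w, x, y, z].
In Python, from rig import manip gives the robot as it stands. The module is installed in compiled form; this text tells all that it offers.
- The arm moves only by the tool drive_tool, never from a script. Its argument "steps" is a list of rows, each a list of 5 numbers: the shift along the tool's x, y, z in mm, then the turn about the tool's z in rad, then the gripper command: -1 is shut, 1 is fully open, values between are in proportion. A call has 1 to 5 rows; each row is the pose to reach, as a shift and turn from the pose measured when the call began, along the tool's axes at that moment; what a row does not reach only later rows make up. A row lasts 1/10 s, in which the tool goes at most 50 mm and 8.59 degrees, less where a joint would pass 70% of its speed; a pose out of reach is approached as far as the arm can. A call with a gripper value outside its range is refused whole. The fingers move at their own pace and stop on an object; "squeeze" is the grip in N (left out, the last holds). Time passes only in rows, so rows that repeat a pose let the fingers close. It gives the time, the measured TCP pose, the force and the opening at its end, in the units of the state.
- manip.get_state(): the state, without advancing time (a new reading comes with each control period).
- manip.get_image(name): name is "scene" or "top"; returns the picture (420x560x3 uint8, blue, green, red); there is no depth.
- manip.get_calibration(name): a dict with "camera_matrix" (3x3 intrinsics, pixels), "rvec" (rotation vector, rad) and "tvec" (3), from world to camera coordinates, as OpenCV has them. Camera axes: x right, y down, z forward; pixel columns grow to the right and rows downward; lengths in m; the calibration is good to about 2 mm. A picture is of the moment at which its call begins. get_calibration takes no time and is no camera call.
- manip.sign_off(): hands the job in, once; it reports no verdict.
Trained networks look in the newest picture that a camera, given by its name, has taken for a name from the list of things; names that differ only in an ending like _2 or _b are one class to them, and where a whole thing is asked for, a point or a joint stands for the part that bears it (a point fixed in the world has none). Each returns a list of dicts, best first, with "conf" (0 to 1); they miss things now and then, are a little off and sometimes report something else, mostly with a low value. They report only what shows in the picture. A call takes as long as a camera call. They do not tell look-alikes from the thing itself.
- manip.masks_of(camera, name): "pixels" (420x560 bool, what is visible of it) and "location" ([column, row] in pixels, amid what is visible of it).
The state is a dict: "clock": time; "qpos": joint angles; "qd": joint speeds; "effort": joint torques, N m; "position": TCP position; "ee_rot": TCP orientation; "contact_force": force on the tool from outside, world axes, zero at the start; "moment": the same for the moment, N m; "width": finger opening in m.
Only numpy, scipy, OpenCV 4.12 (cv2) and the standard library are available. Lean on these libraries where they do the work, as an engineer would, in place of code of your own. Each camera call takes 0.05 s, during which the arm holds its last target.

### The job

Sort the loose bits left beside the labeller into the three shallow trays: both yellow screw caps side by side into the yellow tray, the white paper core standing on its end into the red tray, and the black star knob into the blue tray. Each must end up flat on the floor of its tray, the same way up as it stands now. Leave the sauce bottle standing nearby and the loose black hex key beside the bits where they are.

Things in the scene. Friction and masses are not known exactly. Their poses are not given: they have to be found in the camera images.
- cap_a_centre (a point): one yellow ribbed screw cap for a bottle, 29 mm across, 17 mm high, closed side up, loose, about 12 g; point at its centre, 8.5 mm above its underside, z up along its axis; rigid and round, may be gripped from any side
- cap_b_centre (a point): the other yellow ribbed screw cap for a bottle, 29 mm across, 17 mm high, closed side up, loose, about 12 g; point at its centre, 8.5 mm above its underside, z up along its axis; rigid and round, may be gripped from any side
- core_centre (a point): empty paper core of a label roll: a white tube, brown inside, 44 mm across outside, 48 mm high, standing on end, loose, about 20 g; point at its centre, 24 mm above its underside, z up along its axis; rigid, grip across the outside
- knob_centre (a point): black six-lobed clamp knob with a brass spot on top, 36 mm across, 24 mm high, lying flat, loose, about 40 g; point at its centre, 12 mm above its underside, z up along its axis; rigid, may be gripped from any side as a 36 mm cylinder
- tray_yellow: yellow plastic tray for caps, open-topped, flat-bottomed, 74 mm (its x) by 112 mm (its y) outside, 12 mm high over all, walls 3 mm, floor 3 mm thick (inside 68 x 106 mm, 9 mm deep); fixed to the table. Origin: centre of its underside, on the table; z up, y along its length
- tray_red: red plastic tray for spent cores, open-topped, flat-bottomed, 74 mm (its x) by 112 mm (its y) outside, 12 mm high over all, walls 3 mm, floor 3 mm thick (inside 68 x 106 mm, 9 mm deep); fixed to the table. Origin: centre of its underside, on the table; z up, y along its length
- tray_blue: blue plastic tray for machine parts, open-topped, flat-bottomed, 74 mm (its x) by 112 mm (its y) outside, 12 mm high over all, walls 3 mm, floor 3 mm thick (inside 68 x 106 mm, 9 mm deep); fixed to the table. Origin: centre of its underside, on the table; z up, y along its length
- sauce_bottle: bystander: standing sauce bottle with yellow cap, 54 mm across, 166 mm high, loose; origin at the centre of its underside. Not to be moved or tipped
- hexkey: bystander: black L-shaped hex key lying flat on the bare table (not those on the tool mat), 32 x 92 x 5 mm, loose; origin at the centre of its underside. Not to be moved
Not all that is in view belongs to the job. Of the things shaped like the part that bears knob_centre, the black one is meant.

How it is judged:
By the outcome, as a careful person would: the job done as asked, in the order asked, and still so for the second after the job is handed in, with the robot touching nothing.
It also fails if it takes over 106 s, if anything falls off the work surface, if the arm or the gripper's body presses on something with over 40 N, if the wrist force passes 120 N, or if a joint passes its speed limit or range.

## Working session

There is one attempt and no reset: what is moved stays moved. The work goes in short steps, Python scripts to look and compute and a tool call to move; the robot and the scene stay as the last step left them, time stands still between calls to the robot, and variables do not carry over. Pictures are saved under pics/ and viewed, and the job is handed in when it is done.

Besides the shell and the picture viewer there is one more tool, called after "Emit:" by a JSON object that holds its "api" and its "payload". drive_tool: Moves the arm, as the interface text tells. Its arguments: {"type":"object","properties":{"steps":{"type":"array","items":{"type":"array","items":{"type":"number"}}},"squeeze":{"type":"number"}},"required":["steps"]}

```bash
mkdir -p pics
cat > h.py <<'E'
import numpy as np, cv2
from rig import manip
def cal(n):
    c=manip.get_calibration(n); K=np.array(c["camera_matrix"],float); R=cv2.Rodrigues(np.array(c["rvec"],float))[0]; t=np.array(c["tvec"],float).ravel(); return K,R,t
def ray(n,uv,z):
    K,R,t=cal(n); d=R.T@np.linalg.solve(K,[uv[0],uv[1],1]); o=-R.T@t; return o+d*(z-o[2])/d[2]
def proj(n,p):
    K,R,t=cal(n); q=K@(R@np.array(p,float)+t); return q[:2]/q[2]
E
python3 - <<'E'
from h import *
for n in("scene","top"):
    cv2.imwrite(f"pics/{n}0.png",manip.get_image(n)); K,R,t=cal(n); print(n,K.tolist(),(-R.T@t).round(3))
s=manip.get_state(); print({k:np.round(v,3).tolist() for k,v in s.items()},manip.pinch_z)
E
```

```text
scene [[449.14360646546055, 0.0, 285.5719560842911], [0.0, 449.14360646546055, 213.3761936202468], [0.0, 0.0, 1.0]] [0.008 0.674 0.618]
top [[405.4470425687769, 0.0, 278.0149493171219], [0.0, 405.4470425687769, 216.6888778620195], [0.0, 0.0, 1.0]] [0.348 0.362 0.886]
{'clock': 0.1, 'qpos': [-1.333, 0.277, 1.506, 0.0, 1.361, -0.121], 'qd': [0.0, 0.001, -0.003, 0.0, 0.001, -0.0], 'effort': [0.002, -41.77, -24.64, -0.0, 0.006, 0.0], 'position': [0.202, -0.538, 0.231], 'ee_rot': [-0.001, 0.822, -0.57, -0.001], 'contact_force': [-0.741, -0.378, -0.004], 'moment': [0.013, -0.015, 0.032], 'width': 0.085} -0.0187
```

View pics/scene0.png

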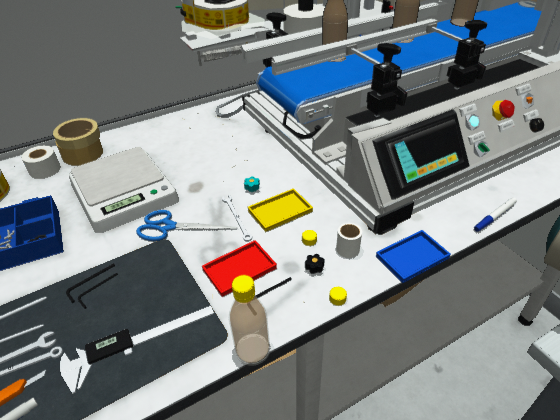

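View pics/top0.png

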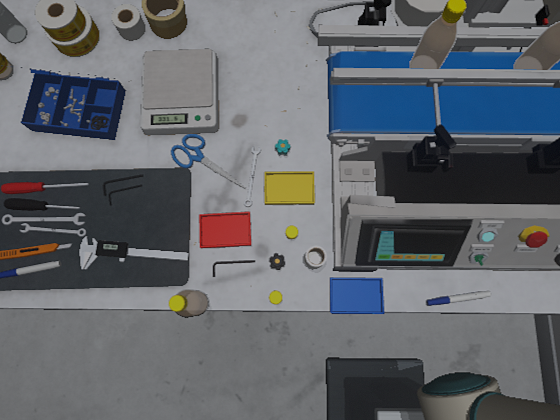

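The top picture shows the bits, the trays and the look-alikes:
- **Caps:** (292,232) and (276,298). Look-alikes are the sauce bottle's cap at (178,303) and the filler bottle's cap at (453,10).
- **Core:** (315,258). Look-alikes are the rolls at (128,22) and (163,15).
- **Black knob:** (277,261). The teal knob at (283,147) is the look-alike, along with the machine's clamp knobs.
- **Trays:** yellow (289,188), red (225,230), blue (357,295).
- **Hex key:** (233,267).

I choose the two loose caps, the near core and the black knob.

Run:
```python
from h import *
im={n:manip.get_image(n) for n in("top","scene")}
cv2.imwrite("pics/crop0.png",cv2.resize(im["top"][140:320,160:400],None,fx=3.3,fy=3.3,interpolation=cv2.INTER_CUBIC))
zs=dict(cap_a_centre=.017,core_centre=.048,knob_centre=.024,tray_yellow=.012,tray_red=.012,tray_blue=.012,sauce_bottle=.08,hexkey=.005)
for n,z in zs.items():
  for c in("top","scene"):
    for r in manip.masks_of(c,n):
        m=r["pixels"].astype(np.uint8); uv=np.array(r["location"]); 
        pts=np.argwhere(m)[:,::-1].astype(np.float32)
        P=np.array([ray(c,p,z/2 if n[:4] not in("tray","hexk") else z)[:2] for p in pts],np.float32)
        rc=cv2.minAreaRect(P*1000)
        print(n,c,round(r["conf"],2),uv.round(0),len(pts),"mean",P.mean(0).round(4),"rect",np.round(rc[0],0),np.round(rc[1],0),round(rc[2],1))
```

```text
cap_a_centre scene 0.49 [308. 234.] 211 mean [0.5129 0.3371] rect [513. 337.] [27. 40.] 58.0
core_centre top 0.78 [312. 257.] 382 mean [0.4561 0.284 ] rect [456. 285.] [42. 49.] 44.9
core_centre scene 0.88 [349. 238.] 736 mean [0.457  0.2872] rect [458. 286.] [43. 90.] 50.7
knob_centre top 0.77 [279. 258.] 186 mean [0.4481 0.3649] rect [448. 364.] [30. 32.] 0.6
knob_centre top 0.46 [284. 150.] 179 mean [0.7115 0.3557] rect [712. 355.] [34. 36.] 47.5
knob_centre scene 0.63 [315. 263.] 319 mean [0.4506 0.3675] rect [451. 367.] [34. 45.] 57.8
knob_centre scene 0.57 [254. 182.] 193 mean [0.7143 0.3568] rect [715. 356.] [33. 53.] 62.1
tray_yellow top 0.93 [288. 188.] 1628 mean [0.6147 0.3388] rect [614. 339.] [ 77. 111.] 0.6
tray_yellow scene 0.84 [278. 206.] 1555 mean [0.6096 0.3454] rect [610. 345.] [ 87. 117.] 0.8
tray_red top 0.96 [224. 225.] 1755 mean [0.5164 0.4802] rect [517. 480.] [ 78. 112.] 2.2
tray_red scene 0.73 [238. 265.] 2147 mean [0.5154 0.4849] rect [514. 484.] [ 85. 117.] 3.9
tray_blue top 0.97 [359. 298.] 1931 mean [0.3773 0.1959] rect [378. 195.] [ 75. 116.] 0.6
tray_blue scene 0.55 [413. 255.] 2202 mean [0.3737 0.2042] rect [375. 202.] [ 83. 122.] 0.6
tray_blue scene 0.24 [332. 299.] 238 mean [0.3701 0.3735] rect [370. 373.] [27. 34.] 55.4
sauce_bottle top 0.94 [189. 303.] 927 mean [0.3586 0.545 ] rect [359. 546.] [58. 82.] 9.8
sauce_bottle top 0.34 [313. 260.] 401 mean [0.4548 0.2852] rect [454. 285.] [44. 46.] 89.7
sauce_bottle scene 0.63 [245. 324.] 2740 mean [0.3818 0.5315] rect [392. 527.] [ 58. 164.] 66.6
hexkey top 0.41 [226. 265.] 41 mean [0.4459 0.4727] rect [445. 473.] [ 4. 41.] 0.6
```

View pics/crop0.png

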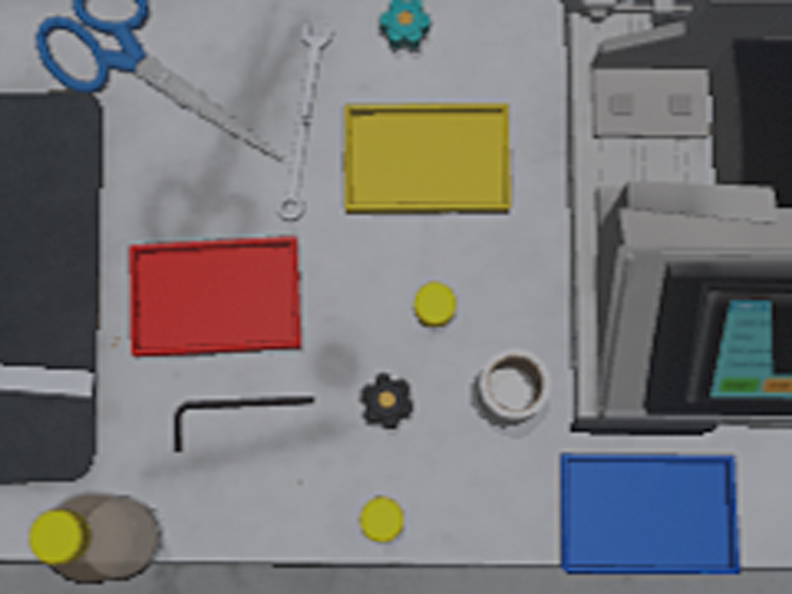

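```bash
cat >> h.py <<'E'
from scipy.optimize import fsolve
def cylfit(n,uv,r,h,x0):
    a=np.linspace(0,2*np.pi,60)
    def f(p):
        P=[(p[0]+r*np.cos(t),p[1]+r*np.sin(t),z) for t in a for z in(0,h)]
        H=cv2.convexHull(np.array([proj(n,q) for q in P],np.float32)*16); M=cv2.moments(H)
        return np.array([M['m10'],M['m01']])/M['m00']/16-uv
    return fsolve(f,x0,epsfcn=1e-4)
def comp(mask,near):
    k,l,st,ce=cv2.connectedComponentsWithStats(mask.astype(np.uint8)); 
    i=1+np.argmin(np.linalg.norm(ce[1:]-near,axis=1)); return ce[i],st[i,4],(l==i)
E
python3 - <<'E'
from h import *
for n,c in(("top",dict(far=(292,232),near=(276,298),knob=(277,261),core=(315,258))),("scene",dict(far=(309,238),near=(338,296),knob=(315,263),core=(349,238)))):
    im=manip.get_image(n); hsv=cv2.cvtColor(im,cv2.COLOR_BGR2HSV)
    yel=(abs(hsv[...,0].astype(int)-29)<8)&(hsv[...,1]>120)&(hsv[...,2]>60)
    for k in("far","near"):
        uv,a,_=comp(yel,c[k]); print(n,k,uv.round(1),a,cylfit(n,uv,.0145,.017,ray(n,uv,.01)[:2]).round(4))
    u,v=c["knob"]; d=cv2.cvtColor(im,cv2.COLOR_BGR2GRAY)<75
    d[:]=d; w=np.zeros_like(d); w[v-14:v+15,u-14:u+15]=1; uv,a,m=comp(d&w,c["knob"])
    H=cv2.convexHull(np.argwhere(m)[:,::-1].astype(np.float32));M=cv2.moments(H);uv=np.array([M['m10'],M['m01']])/M['m00']
    print(n,"knob",uv.round(1),a,cylfit(n,uv,.018,.024,ray(n,uv,.012)[:2]).round(4))
    # brass spot
    w=np.zeros_like(d); w[v-8:v+8,u-8:u+8]=1; b=(hsv[...,1]>90)&(hsv[...,2]>80)&(hsv[...,0]<35)&w
    if b.any(): uv,a,_=comp(b,c["knob"]); print("spot",uv,a,ray(n,uv,.024).round(4))
    r=manip.masks_of(n,"core_centre")
    if r: m=r[0]["pixels"];H=cv2.convexHull(np.argwhere(m)[:,::-1].astype(np.float32));M=cv2.moments(H);uv=np.array([M['m10'],M['m01']])/M['m00'];print(n,"core",uv,cylfit(n,uv,.022,.048,ray(n,uv,.024)[:2]).round(4))
    if n=="top":
        for k,hh,p in(("Y",None,(289,188)),("R",None,(225,230)),("B",None,(357,295))):
            m=yel if k=="Y" else ((hsv[...,1]>120)&((hsv[...,0]<8)|(hsv[...,0]>172))) if k=="R" else ((hsv[...,1]>120)&(abs(hsv[...,0].astype(int)-110)<12))
            uv,a,m=comp(m,p); P=np.array([ray(n,q,.012)[:2] for q in np.argwhere(m)[:,::-1]],np.float32)*1000; print(k,a,cv2.minAreaRect(P))
E
```

```text
top far [291.3 232. ] 129 [0.5123 0.3348]
top near [275.3 297.1] 136 [0.3714 0.3684]Traceback (most recent call last):
  File "<stdin>", line 10, in <module>
  File "h.py", line 16, in cylfit
    return fsolve(f,x0,epsfcn=1e-4)
    res = _root_hybr(_wrapped_func, x0, args, jac=fprime, **options)
    retval = _minpack._hybrd(func, x0, args, 1, xtol, maxfev,
                             ml, mu, epsfcn, factor, diag)
    return func(*fargs)
  File "h.py", line 14, in f
    H=cv2.convexHull(np.array([proj(n,q) for q in P],np.float32)*16); M=cv2.moments(H)
                               ~~~~^^^^^
  File "h.py", line 8, in proj
    K,R,t=cal(n); q=K@(R@np.array(p,float)+t); return q[:2]/q[2]
          ~~~^^^
  File "h.py", line 4, in cal
    c=manip.get_calibration(n); K=np.array(c["camera_matrix"],float); R=cv2.Rodrigues(np.array(c["rvec"],float))[0]; t=np.array(c["tvec"],float).ravel(); return K,R,t
ValueError: time passes only in moves, steps and waits
```

```bash
sed -i 's/^def cal(n):/import functools\n@functools.lru_cache(None)\ndef cal(n):/' h.py
cat > m.py <<'E'
from h import *
for n,c in(("top",dict(far=(292,232),near=(276,298),knob=(277,261),core=(315,258))),("scene",dict(far=(309,238),near=(338,296),knob=(315,263),core=(349,238)))):
    im=manip.get_image(n); hsv=cv2.cvtColor(im,cv2.COLOR_BGR2HSV)
    yel=(abs(hsv[...,0].astype(int)-29)<8)&(hsv[...,1]>120)&(hsv[...,2]>60)
    for k in("far","near"):
        uv,a,_=comp(yel,c[k]); print(n,k,uv.round(1),a,cylfit(n,uv,.0145,.017,ray(n,uv,.01)[:2]).round(4))
    u,v=c["knob"]; d=cv2.cvtColor(im,cv2.COLOR_BGR2GRAY)<75
    w=np.zeros_like(d); w[v-14:v+15,u-14:u+15]=1; uv,a,m=comp(d&w,c["knob"])
    H=cv2.convexHull(np.argwhere(m)[:,::-1].astype(np.float32));M=cv2.moments(H);uv=np.array([M['m10'],M['m01']])/M['m00']
    print(n,"knob",uv.round(1),a,cylfit(n,uv,.018,.024,ray(n,uv,.012)[:2]).round(4))
    w=np.zeros_like(d); w[v-8:v+8,u-8:u+8]=1; b=(hsv[...,1]>90)&(hsv[...,2]>80)&(hsv[...,0]<35)&w
    if b.any(): uv,a,_=comp(b,c["knob"]); print("spot",uv,a,ray(n,uv,.024).round(4))
    r=manip.masks_of(n,"core_centre")
    if r: m=r[0]["pixels"];H=cv2.convexHull(np.argwhere(m)[:,::-1].astype(np.float32));M=cv2.moments(H);uv=np.array([M['m10'],M['m01']])/M['m00'];print(n,"core",uv,cylfit(n,uv,.022,.048,ray(n,uv,.024)[:2]).round(4))
    if 1:
        for k,p in(("Y",(289,188)),("R",(225,230)),("B",(357,295))) if n=="top" else (("Y",(280,210)),("R",(240,268)),("B",(413,256))):
            m=yel if k=="Y" else ((hsv[...,1]>120)&((hsv[...,0]<8)|(hsv[...,0]>172))) if k=="R" else ((hsv[...,1]>120)&(abs(hsv[...,0].astype(int)-110)<12))
            uv,a,m=comp(m,p); P=np.array([ray(n,q,.012)[:2] for q in np.argwhere(m)[:,::-1]],np.float32)*1000; print(k,a,np.hstack(cv2.minAreaRect(P)).round(1))
E
python3 m.py
```

```text
top far [291.3 232. ] 129 [0.5123 0.3348]
top near [275.3 297.1] 137 [0.3715 0.3683]
top knob [276.8 261.3] 158 [0.447  0.3658]
spot [276.85714286 260.80952381] 21 [0.4469 0.3658 0.024 ]
top core [315.36617843 256.65290723] [0.456  0.2843]
Y 1582 [6.137e+02 3.405e+02 7.260e+01 1.121e+02 6.000e-01]
R 1725 [516.2 481.1  75.7 112.1   3.8]
B 1918 [376.8 196.9  72.8 113.2   0.6]
scene far [309.1 237.2] 201 [0.5133 0.3366]
scene near [337.7 295.4] 267 [0.3723 0.37  ]
scene knob [314.  263.5] 273 [0.4499 0.3669]
spot [314.27272727 259.5       ] 22 [0.4489 0.3675 0.024 ]
scene core [348.60338164 240.26183575] [0.4556 0.2877]
Y 1545 [610.6 344.9  83.5 116.2   1. ]
R 2048 [514.2 484.3  83.  115.5   3.7]
B 2166 [3.747e+02 2.018e+02 8.070e+01 1.191e+02 1.000e-01]
```

Run:
```python
from h import *
a=manip.get_image("top")[130:290,310:470]; b=manip.get_image("scene")[40:250,240:450]
a=cv2.resize(a,(400,400),interpolation=2);b=cv2.resize(b,(400,400),interpolation=2)
cv2.imwrite("pics/mach.png",np.hstack([a,b]))
for p in((333,272),(333,240),(350,190),(345,210)): print(p,[ray("top",p,z).round(3) for z in(0,.1,.2)])
```

```text
(333, 272) [array([0.427, 0.244, 0.   ]), array([0.418, 0.257, 0.1  ]), array([0.409, 0.27 , 0.2  ])]
(333, 240) [array([0.497, 0.242, 0.   ]), array([0.48 , 0.256, 0.1  ]), array([0.463, 0.269, 0.2  ])]
(350, 190) [array([0.612, 0.201, 0.   ]), array([0.583, 0.219, 0.1  ]), array([0.553, 0.238, 0.2  ])]
(345, 210) [array([0.566, 0.214, 0.   ]), array([0.541, 0.231, 0.1  ]), array([0.516, 0.247, 0.2  ])]
```

View pics/mach.png

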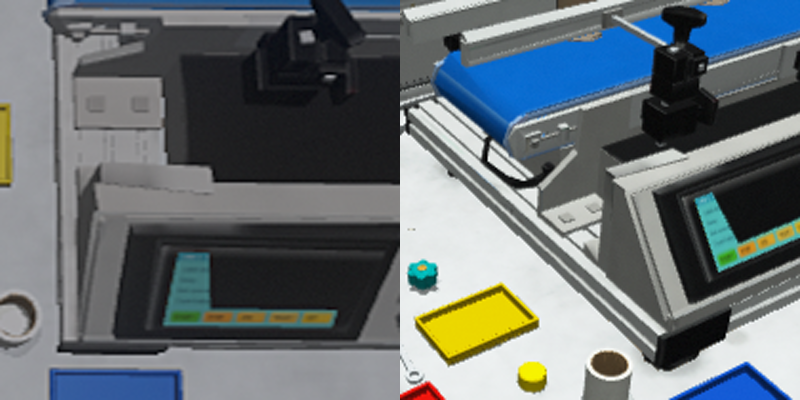

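Run:
```python
from h import *
def tri(a,b):
    A=[];
    P=[cal(n)[0]@np.c_[cal(n)[1],cal(n)[2]] for n in("top","scene")]
    X=cv2.triangulatePoints(P[0],P[1],np.array(a,float),np.array(b,float)).ravel(); return (X[:3]/X[3]).round(3)
f=lambda u,v:(310+u*.4,130+v*.4); g=lambda u,v:(240+(u-400)*.525,40+v*.525)
print(tri(f(100,170),g(612,165)),"block",tri(f(65,343),g(662,328)), "screen lower-left",tri(f(165,323),g(720,270)))
print(tri((436,148),(383,60)))
```

```text
[0.536 0.24  0.208] block [0.428 0.252 0.098] screen lower-left [0.44  0.18  0.127]
[0.608 0.114 0.271]
```

Emit:
{"api": "drive_tool", "payload": {"steps": [[-40, -36, -80, -0.15, 1], [-80, -72, -80, -0.3, 1], [-120, -108, -80, -0.45, 1], [-160, -144, -80, -0.6, 1], [-190, -170, -80, -0.75, 1]], "squeeze": 30}}

```text
clock: 1.85
position: [0.2831, -0.3303, 0.3107]
ee_rot: [0.001, 0.974, -0.226, 0.001]
contact_force: [0.9, 0.4, -0.6]
width: 0.0856
```

```bash
cat > to.py <<'E'
import sys
from h import *
from scipy.spatial.transform import Rotation as Ro
s=manip.get_state(); w,x,y,z=s["ee_rot"]; R=Ro.from_quat([x,y,z,w]).as_matrix()
print("t",round(s["clock"],2),"pos",np.round(s["position"],4),"yaw",round(np.arctan2(R[1,0],R[0,0]),4),"tilt",R[:,2].round(3),"F",np.round(s["contact_force"],1),"w",round(s["width"],4),"q",np.round(s["qpos"],2))
if len(sys.argv)>3: print("shift mm",((np.array(sys.argv[1:4],float)-s["position"])@R*1000).round(1))
E
python3 to.py .36 .2 .31
```

```text
t 1.85 pos [ 0.2831 -0.3303  0.3107] yaw -0.4568 tilt [ 0.001 -0.001 -1.   ] F [ 0.9  0.4 -0.6] w 0.0856 q [-1.02  0.02  1.62  0.    1.5  -0.57]
shift mm [-1.648e+02 -5.098e+02  1.000e-01]
```

Emit:
{"api": "drive_tool", "payload": {"steps": [[-11, -49, 0, -0.15, 1], [-22, -98, 0, -0.3, 1], [-33, -147, 0, -0.457, 1], [-45, -196, 0, -0.457, 1], [-56, -245, 0, -0.457, 0]]}}

```text
clock: 2.35
position: [0.3401, -0.0866, 0.3108]
ee_rot: [0.001, 1.0, -0.0, 0.001]
contact_force: [1.5, 0.2, -0.3]
width: 0.0729
```

```bash
python3 to.py .37 .369 .2
```

```text
t 2.35 pos [ 0.3401 -0.0866  0.3108] yaw -0.0004 tilt [ 0.003 -0.002 -1.   ] F [ 1.5  0.2 -0.3] w 0.0729 q [-0.45 -0.12  1.75 -0.    1.5  -0.45]
shift mm [  29.4 -455.8  110. ]
```

Emit:
{"api": "drive_tool", "payload": {"steps": [[4, -50, 0, 0, 0.15], [8, -100, 0, 0, 0.15], [12, -150, 0, 0, 0.15], [16, -200, 0, 0, 0.15], [20, -250, 0, 0, 0.15]]}}

```text
clock: 2.85
position: [0.3596, 0.1628, 0.3108]
ee_rot: [0.001, 1.0, 0.0, 0.002]
contact_force: [1.0, -1.1, 0.7]
width: 0.0487
```

Emit:
{"api": "drive_tool", "payload": {"steps": [[3, -50, 0, 0, 0.15], [6, -100, 20, 0, 0.15], [9, -150, 60, 0, 0.15], [12, -205, 110, 0, 0.15], [12, -205, 160, 0, 0.15]]}}

```text
clock: 3.35
position: [0.3727, 0.358, 0.1838]
ee_rot: [-0.001, 1.0, 0.001, 0.005]
contact_force: [0.2, 0.2, 0.1]
width: 0.0492
```

```bash
python3 to.py .372 .369 .006;python3 - <<'E'
from h import *
cv2.imwrite("pics/s1.png",cv2.resize(manip.get_image("scene")[150:390,180:460],None,fx=2.5,fy=2.5))
E
```

```text
t 3.35 pos [0.3727 0.358  0.1838] yaw 0.0024 tilt [ 0.009  0.003 -1.   ] F [0.2 0.2 0.1] w 0.0492 q [ 0.63  0.22  1.71 -0.    1.21  0.63]
shift mm [ -2.4 -10.5 177.9]
```

View pics/s1.png

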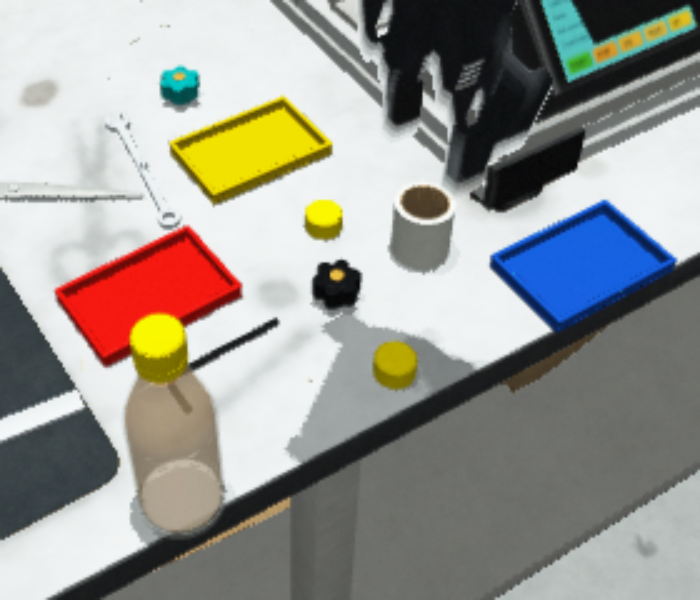

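Emit:
{"api": "drive_tool", "payload": {"steps": [[-1, -10, 45, 0, 0.15], [-2, -10, 90, 0, 0.15], [-2, -10, 135, 0, 0.15], [-2, -10, 145, 0, 0.15], [-2, -10, 145, 0, 0.15]]}}

```text
clock: 3.9
position: [0.3652, 0.3647, 0.0294]
ee_rot: [0.004, 1.0, 0.001, -0.003]
contact_force: [0.3, -0.2, 0.1]
width: 0.0491
```

```bash
python3 to.py .372 .369 .006;python3 - <<'E'
from h import *
a=cv2.resize(manip.get_image("scene")[220:340,270:410],None,fx=2.8,fy=2.8)
b=cv2.resize(manip.get_image("top")[220:340,210:350],None,fx=2.8,fy=2.8)
cv2.imwrite("pics/s2.png",np.hstack([a,b]))
E
```

```text
t 3.9 pos [0.3652 0.3647 0.0294] yaw 0.0021 tilt [-0.007 -0.007 -1.   ] F [ 0.3 -0.2  0.1] w 0.0491 q [ 0.65  0.39  1.91 -0.    0.85  0.65]
shift mm [ 7.  -4.4 23.4]
```

View pics/s2.png

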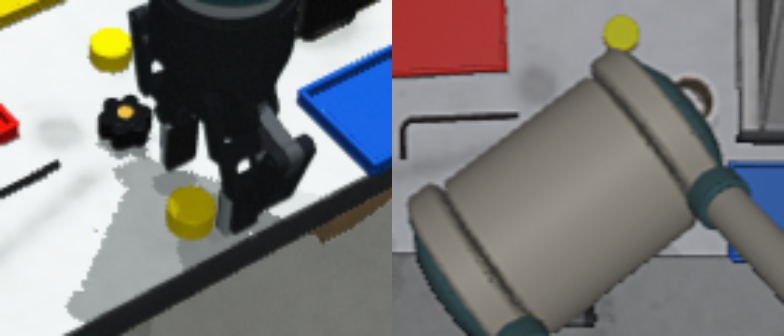

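Emit:
{"api": "drive_tool", "payload": {"steps": [[7, -4, 0, 0, 0.15], [7, -4, 6, 0, 0.15], [7, -4, 6, 0, 0.15], [7, -4, 6, 0, 0.15]]}}

```text
clock: 4.4
position: [0.3743, 0.3704, 0.0264]
ee_rot: [0.001, 1.0, 0.001, -0.001]
contact_force: [-0.0, 0.0, 0.1]
width: 0.0491
```

```bash
python3 to.py .372 .369 .006;python3 - <<'E'
from h import *
im=manip.get_image("scene")
s=manip.get_state(); p=np.array(s["position"]); 
for d in(-.0245,.0245):
  for y in (-.011,.011):
    u=proj("scene",p+[d,y,.003]); cv2.circle(im,tuple(np.int32(np.round(u))),0,(255,0,255),-1)
a=cv2.resize(im[220:340,270:410],None,fx=5,fy=5,interpolation=0)
cv2.imwrite("pics/s3.png",a)
E
```

```text
t 4.4 pos [0.3743 0.3704 0.0264] yaw 0.002 tilt [-0.001 -0.003 -1.   ] F [-0.   0.   0.1] w 0.0491 q [ 0.65  0.41  1.89 -0.    0.85  0.65]
shift mm [-2.3  1.3 20.4]
```

View pics/s3.png

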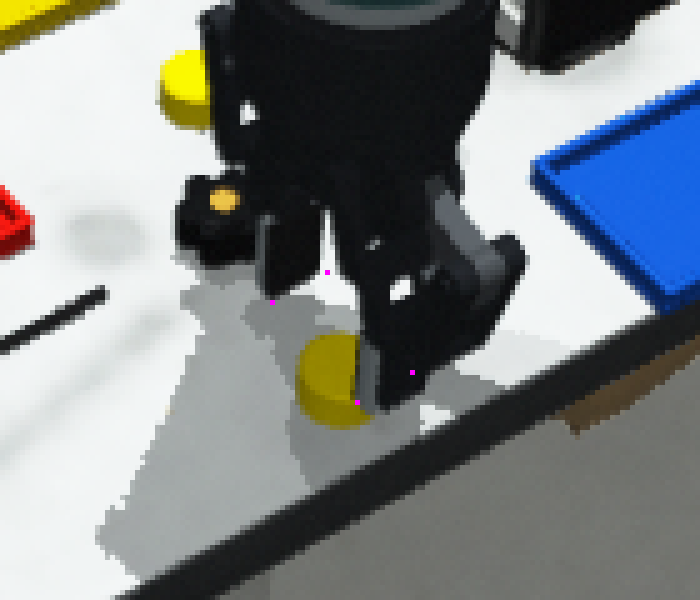

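Emit:
{"api": "drive_tool", "payload": {"steps": [[-2, 1, 10, 0, 0.15], [-2, 1, 19, 0, 0.15], [-2, 1, 20, 0, 0.15], [-2, 1, 20, 0, 0.15]]}}

```text
clock: 4.85
position: [0.3717, 0.3689, 0.0055]
ee_rot: [0.002, 1.0, 0.001, -0.001]
contact_force: [1.0, 0.1, 0.7]
width: 0.0488
```

```bash
python3 to.py .372 .369 .006
```

```text
t 4.85 pos [0.3717 0.3689 0.0055] yaw 0.0021 tilt [-0.003 -0.004 -1.   ] F [1.  0.1 0.7] w 0.0488 q [ 0.65  0.43  1.92 -0.    0.8   0.65]
shift mm [ 0.3 -0.1 -0.5]
```

Now close, keeping this pose.

Emit:
{"api": "drive_tool", "payload": {"steps": [[0, 0, 0, 0, -0.5], [0, 0, 0, 0, -0.5], [0, 0, 0, 0, -0.5], [0, 0, 0, 0, -0.5], [0, 0, 0, 0, -0.5]], "squeeze": 25}}

```text
clock: 5.35
position: [0.3717, 0.3689, 0.0056]
ee_rot: [0.002, 1.0, 0.001, -0.001]
contact_force: [0.3, -0.1, -0.0]
width: 0.0278
```

```bash
python3 to.py .613 .316 .1
```

```text
t 5.35 pos [0.3717 0.3689 0.0056] yaw 0.0021 tilt [-0.002 -0.004 -1.   ] F [ 0.3 -0.1 -0. ] w 0.0278 q [ 0.65  0.43  1.92 -0.    0.8   0.65]
shift mm [240.9  53.8 -94.8]
```

Emit:
{"api": "drive_tool", "payload": {"steps": [[0, 0, -20, 0, -0.5], [0, 0, -50, 0, -0.5], [0, 0, -90, 0, -0.5], [0, 0, -100, 0, -0.5]]}}

```text
clock: 5.75
position: [0.3742, 0.371, 0.1096]
ee_rot: [-0.0, 1.0, 0.001, 0.002]
contact_force: [0.8, 0.3, -0.2]
width: 0.0276
```

```bash
python3 to.py .613 .316 .1;python3 - <<'E'
from h import *
cv2.imwrite("pics/s4.png",cv2.resize(manip.get_image("scene")[150:390,180:460],None,fx=2.5,fy=2.5))
E
```

```text
t 5.75 pos [0.3742 0.371  0.1096] yaw 0.0021 tilt [ 0.004  0.001 -1.   ] F [ 0.8  0.3 -0.2] w 0.0276 q [ 0.65  0.3   1.8  -0.    1.04  0.65]
shift mm [238.7  55.5  10.4]
```

View pics/s4.png

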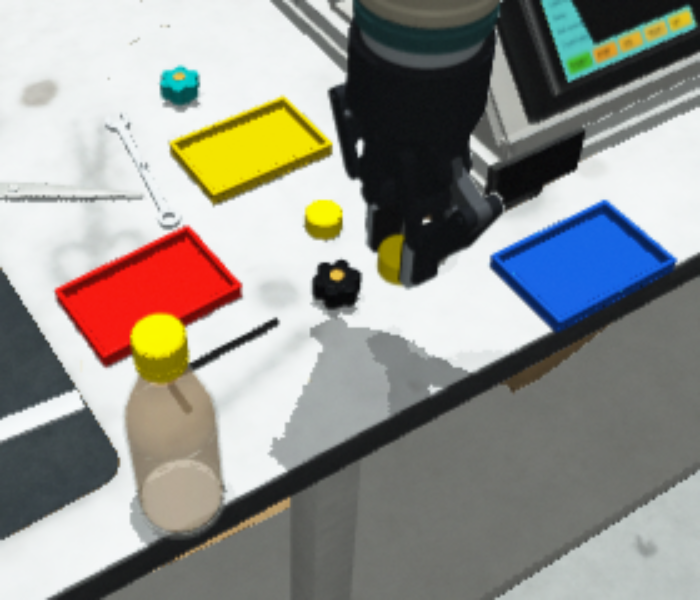

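Emit:
{"api": "drive_tool", "payload": {"steps": [[48, 11, 0, 0, -0.5], [96, 22, 0, 0, -0.5], [144, 33, 0, 0, -0.5], [192, 44, 0, 0, -0.5], [238, 55, 0, 0, -0.5]]}}

```text
clock: 6.3
position: [0.6133, 0.3154, 0.1084]
ee_rot: [-0.0, 1.0, 0.001, 0.001]
contact_force: [0.1, 0.9, -0.4]
width: 0.0277
```

Emit:
{"api": "drive_tool", "payload": {"steps": [[0, 0, 0, 0, -0.5], [0, 0, 0, 0, -0.5]]}}

```text
clock: 6.5
position: [0.6131, 0.3142, 0.1057]
ee_rot: [0.001, 1.0, -0.0, -0.001]
contact_force: [0.0, 0.4, -0.1]
width: 0.0272
```

```bash
python3 to.py .613 .316 .04
```

```text
t 6.5 pos [0.6131 0.3142 0.1057] yaw -0.0001 tilt [-0.003 -0.001 -1.   ] F [ 0.   0.4 -0.1] w 0.0272 q [ 0.37  0.53  1.42 -0.    1.2   0.37]
shift mm [ 0.  -1.9 65.7]
```

Emit:
{"api": "drive_tool", "payload": {"steps": [[0, -2, 30, 0, -0.5], [0, -2, 60, 0, -0.5], [0, -2, 76, 0, -0.5], [0, -2, 76, 0, -0.5]]}}

```text
clock: 6.9
position: [0.6082, 0.3157, 0.026]
ee_rot: [0.002, 1.0, 0.001, -0.006]
contact_force: [0.2, 0.1, -0.6]
width: 0.0277
```

```bash
python3 to.py .613 .316 .009;python3 - <<'E'
from h import *
cv2.imwrite("pics/s5.png",cv2.resize(manip.get_image("scene")[120:280,200:400],None,fx=3.5,fy=3.5))
E
```

```text
t 6.9 pos [0.6082 0.3157 0.026 ] yaw 0.0011 tilt [-0.011 -0.004 -1.   ] F [ 0.2  0.1 -0.6] w 0.0277 q [0.38 0.6  1.51 0.   1.05 0.38]
shift mm [ 4.9 -0.4 17. ]
```

View pics/s5.png

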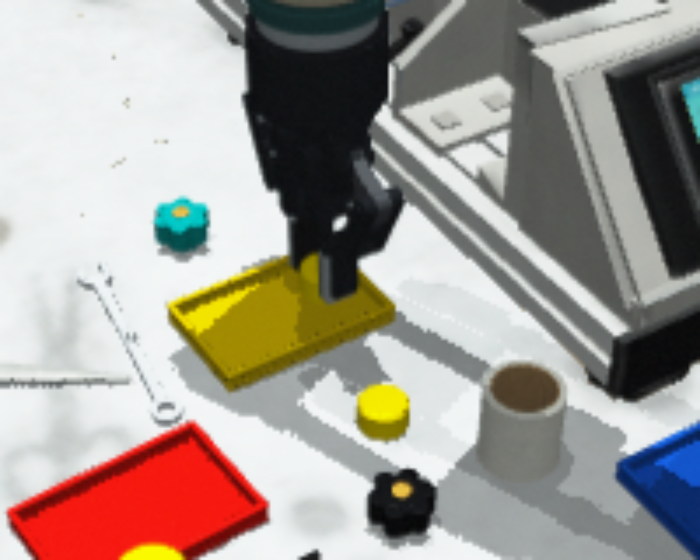

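Emit:
{"api": "drive_tool", "payload": {"steps": [[5, 0, 0, 0, -0.5], [5, 0, 4, 0, -0.5], [5, 0, 8, 0, -0.5], [5, 0, 12, 0, -0.5], [5, 0, 12, 0, -0.5]]}}

```text
clock: 7.45
position: [0.6144, 0.3159, 0.0154]
ee_rot: [0.002, 1.0, 0.0, -0.004]
contact_force: [0.4, -0.3, -0.4]
width: 0.0276
```

```bash
python3 to.py .613 .316 .009
```

```text
t 7.45 pos [0.6144 0.3159 0.0154] yaw 0.0009 tilt [-0.008 -0.003 -1.   ] F [ 0.4 -0.3 -0.4] w 0.0276 q [0.37 0.61 1.51 0.   1.03 0.37]
shift mm [-1.4 -0.1  6.5]
```

Emit:
{"api": "drive_tool", "payload": {"steps": [[-1, 0, 2, 0, -0.5], [-1, 0, 4, 0, -0.5], [-1, 0, 6, 0, -0.5], [-1, 0, 6, 0, -0.5]]}}

```text
clock: 7.85
position: [0.6131, 0.3158, 0.0091]
ee_rot: [0.002, 1.0, 0.0, -0.005]
contact_force: [-0.1, 0.3, 0.7]
width: 0.0276
```

```bash
python3 to.py .613 .316 .009
```

```text
t 7.85 pos [0.6131 0.3158 0.0091] yaw 0.0009 tilt [-0.009 -0.003 -1.   ] F [-0.1  0.3  0.7] w 0.0276 q [0.37 0.62 1.51 0.   1.02 0.37]
shift mm [-0.1 -0.2  0.1]
```

Emit:
{"api": "drive_tool", "payload": {"steps": [[0, 0, 0, 0, -0.22], [0, 0, 0, 0, -0.22], [0, 0, 0, 0, -0.22], [0, 0, -6, 0, -0.22], [0, 0, -20, 0, -0.1]]}}

```text
clock: 8.35
position: [0.6124, 0.3155, 0.0286]
ee_rot: [0.002, 1.0, 0.0, -0.006]
contact_force: [-0.1, -0.2, -0.3]
width: 0.0384
```

Emit:
{"api": "drive_tool", "payload": {"steps": [[0, 0, -45, 0, 0], [0, 0, -85, 0, 0.15], [0, 0, -90, 0, 0.15]]}}

```text
clock: 8.65
position: [0.6173, 0.3175, 0.1265]
ee_rot: [-0.0, 1.0, 0.001, 0.0]
contact_force: [0.7, 0.7, 0.5]
width: 0.0491
```

```bash
python3 to.py .5128 .3357 .04;python3 - <<'E'
from h import *
cv2.imwrite("pics/s6.png",cv2.resize(manip.get_image("scene")[120:280,200:400],None,fx=3.5,fy=3.5))
E
```

```text
t 8.65 pos [0.6173 0.3175 0.1265] yaw 0.001 tilt [ 0.001  0.    -1.   ] F [0.7 0.7 0.5] w 0.0491 q [0.37 0.52 1.38 0.   1.24 0.37]
shift mm [-104.6  -18.2   86.4]
```

View pics/s6.png

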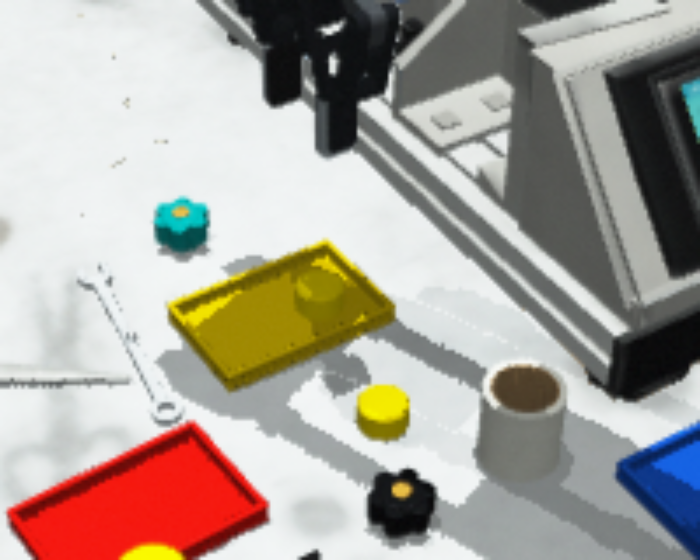

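Emit:
{"api": "drive_tool", "payload": {"steps": [[-48, -9, 0, 0, 0.15], [-95, -17, 20, 0, 0.15], [-105, -18, 60, 0, 0.15], [-105, -18, 80, 0, 0.15], [-105, -18, 80, 0, 0.15]]}}

```text
clock: 9.2
position: [0.5074, 0.3335, 0.0415]
ee_rot: [0.002, 1.0, 0.001, -0.005]
contact_force: [-0.1, -0.7, 0.6]
width: 0.0492
```

```bash
python3 to.py .5128 .3357 .03
```

```text
t 9.2 pos [0.5074 0.3335 0.0415] yaw 0.0018 tilt [-0.009 -0.004 -1.   ] F [-0.1 -0.7  0.6] w 0.0492 q [0.47 0.49 1.69 0.   0.98 0.46]
shift mm [ 5.5 -2.2 11.5]
```

Emit:
{"api": "drive_tool", "payload": {"steps": [[5, -2, 0, 0, 0.15], [5, -2, 14, 0, 0.15], [5, -2, 14, 0, 0.15], [5, -2, 14, 0, 0.15]]}}

```text
clock: 9.6
position: [0.5134, 0.3357, 0.0283]
ee_rot: [0.002, 1.0, 0.001, -0.004]
contact_force: [0.4, 0.6, 0.1]
width: 0.0492
```

```bash
python3 to.py .5128 .3357 .006;python3 - <<'E'
from h import *
cv2.imwrite("pics/s7.png",cv2.resize(manip.get_image("scene")[160:280,260:400],None,fx=5,fy=5))
E
```

```text
t 9.6 pos [0.5134 0.3357 0.0283] yaw 0.0014 tilt [-0.008 -0.004 -1.   ] F [0.4 0.6 0.1] w 0.0492 q [0.47 0.51 1.69 0.   0.96 0.46]
shift mm [-0.4 -0.1 22.3]
```

View pics/s7.png

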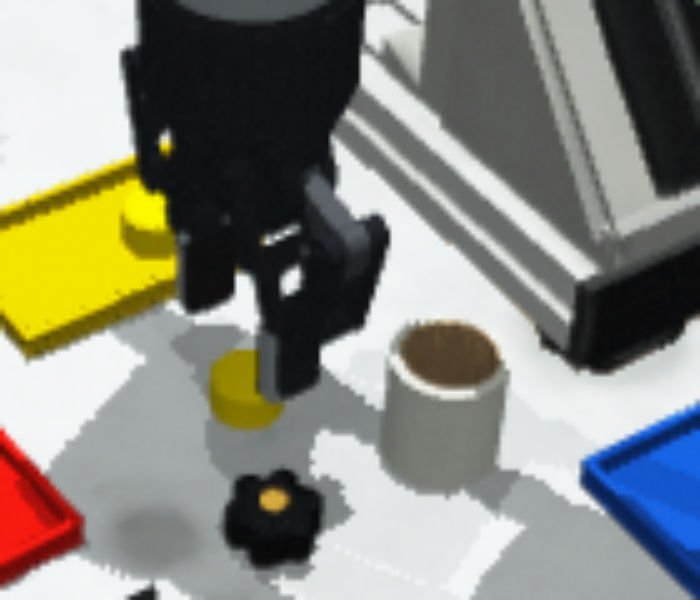

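Emit:
{"api": "drive_tool", "payload": {"steps": [[0, 0, 10, 0, 0.15], [0, 0, 20, 0, 0.15], [0, 0, 22, 0, 0.15], [0, 0, 22, 0, 0.15]]}}

```text
clock: 10.05
position: [0.5126, 0.3354, 0.0056]
ee_rot: [0.002, 1.0, 0.001, -0.005]
contact_force: [-0.9, -0.1, -0.2]
width: 0.049
```

Emit:
{"api": "drive_tool", "payload": {"steps": [[0, 0, 0, 0, -0.5], [0, 0, 0, 0, -0.5], [0, 0, 0, 0, -0.5], [0, 0, 0, 0, -0.5], [0, 0, 0, 0, -0.5]]}}

```text
clock: 10.55
position: [0.5126, 0.3354, 0.0057]
ee_rot: [0.002, 1.0, 0.001, -0.005]
contact_force: [-0.3, -0.7, -0.4]
width: 0.0276
```

```bash
python3 to.py .613 .366 .07
```

```text
t 10.55 pos [0.5126 0.3354 0.0057] yaw 0.0014 tilt [-0.009 -0.004 -1.   ] F [-0.3 -0.7 -0.4] w 0.0276 q [0.47 0.53 1.71 0.   0.91 0.46]
shift mm [ 99.8 -30.2 -65.4]
```

Emit:
{"api": "drive_tool", "payload": {"steps": [[0, 0, -30, 0, -0.5], [0, 0, -60, 0, -0.5], [45, -14, -66, 0, -0.5], [90, -27, -66, 0, -0.5], [100, -30, -66, 0, -0.5]]}}

```text
clock: 11.05
position: [0.6187, 0.3671, 0.0714]
ee_rot: [0.001, 1.0, 0.0, -0.001]
contact_force: [-1.0, 0.2, -0.7]
width: 0.0276
```

Emit:
{"api": "drive_tool", "payload": {"steps": [[0, 0, 0, 0, -0.5], [0, 0, 0, 0, -0.5]]}}

```text
clock: 11.25
position: [0.6179, 0.3667, 0.0707]
ee_rot: [0.001, 1.0, 0.0, -0.002]
contact_force: [-1.1, 0.8, -0.7]
width: 0.0271
```

```bash
python3 to.py .613 .366 .026;python3 - <<'E'
from h import *
cv2.imwrite("pics/s8.png",cv2.resize(manip.get_image("scene")[120:280,200:400],None,fx=3.5,fy=3.5))
E
```

```text
t 11.25 pos [0.6179 0.3667 0.0707] yaw 0.0004 tilt [-0.004 -0.003 -1.   ] F [-1.1  0.8 -0.7] w 0.0271 q [ 0.44  0.6   1.38 -0.    1.17  0.44]
shift mm [-4.7  0.6 44.7]
```

View pics/s8.png

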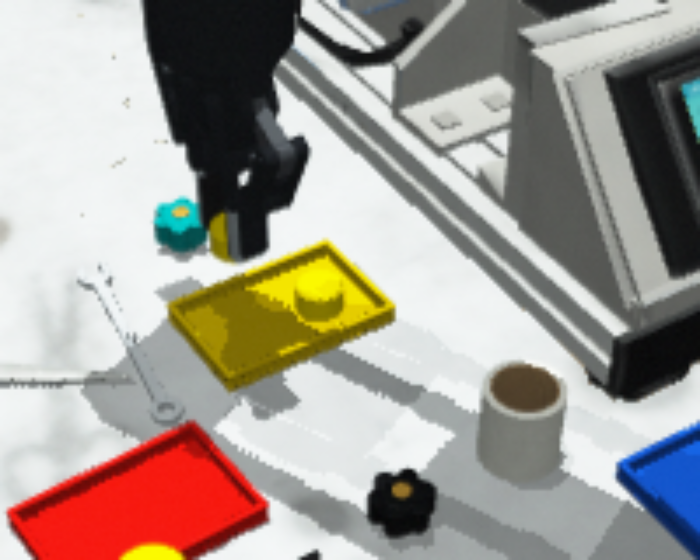

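Emit:
{"api": "drive_tool", "payload": {"steps": [[-3, 0, 20, 0, -0.5], [-3, 0, 40, 0, -0.5], [-3, 0, 45, 0, -0.5], [-3, 0, 45, 0, -0.5]]}}

```text
clock: 11.7
position: [0.6121, 0.366, 0.025]
ee_rot: [0.002, 1.0, 0.0, -0.004]
contact_force: [0.8, -1.0, -0.1]
width: 0.0276
```

```bash
python3 to.py .613 .366 .009
```

```text
t 11.7 pos [0.6121 0.366  0.025 ] yaw 0.0009 tilt [-0.008 -0.004 -1.   ] F [ 0.8 -1.  -0.1] w 0.0276 q [ 0.44  0.63  1.44 -0.    1.08  0.44]
shift mm [ 1.  -0.1 16. ]
```

Emit:
{"api": "drive_tool", "payload": {"steps": [[1, 0, 8, 0, -0.5], [1, 0, 13, 0, -0.5], [1, 0, 16, 0, -0.5], [1, 0, 16, 0, -0.5], [1, 0, 16, 0, -0.5]]}}

```text
clock: 12.2
position: [0.6132, 0.366, 0.0092]
ee_rot: [0.002, 1.0, 0.0, -0.004]
contact_force: [-0.5, 0.1, -0.2]
width: 0.0273
```

```bash
python3 to.py .613 .366 .009
```

```text
t 12.2 pos [0.6132 0.366  0.0092] yaw 0.0009 tilt [-0.008 -0.004 -1.   ] F [-0.5  0.1 -0.2] w 0.0273 q [ 0.44  0.65  1.45 -0.    1.05  0.44]
shift mm [-0.2 -0.   0.2]
```

Emit:
{"api": "drive_tool", "payload": {"steps": [[0, 0, 0, 0, -0.22], [0, 0, 0, 0, -0.22], [0, 0, 0, 0, -0.22], [0, 0, -6, 0, -0.22], [0, 0, -20, 0, -0.1]]}}

```text
clock: 12.7
position: [0.6124, 0.3656, 0.0286]
ee_rot: [0.003, 1.0, 0.0, -0.005]
contact_force: [0.4, 0.3, 0.3]
width: 0.0385
```

Emit:
{"api": "drive_tool", "payload": {"steps": [[0, 0, -45, 0, 0.1], [0, 0, -85, 0, 0.5], [0, 0, -100, 0, 0.5], [-40, 0, -100, 0, 0.5]]}}

```text
clock: 13.1
position: [0.5804, 0.3673, 0.1343]
ee_rot: [-0.0, 1.0, -0.001, 0.002]
contact_force: [-0.7, 0.3, -0.7]
width: 0.0638
```

```bash
python3 to.py .456 .290 .11;python3 - <<'E'
from h import *
cv2.imwrite("pics/s9.png",cv2.resize(manip.get_image("scene")[120:280,200:400],None,fx=3.5,fy=3.5))
for r in manip.masks_of("scene","core_centre")[:2]:
    m=r["pixels"];H=cv2.convexHull(np.argwhere(m)[:,::-1].astype(np.float32));M=cv2.moments(H);uv=np.array([M['m10'],M['m01']])/M['m00'];print(r["conf"],uv,cylfit("scene",uv,.022,.048,ray("scene",uv,.024)[:2]).round(4))
E
```

```text
t 13.1 pos [0.5804 0.3673 0.1343] yaw -0.0016 tilt [ 0.004  0.    -1.   ] F [-0.7  0.3 -0.7] w 0.0638 q [ 0.46  0.5   1.39 -0.    1.25  0.47]
shift mm [-124.3   77.5   23.8]
0.76 [348.25215769 239.2209004 ] [0.4581 0.2866]
```

View pics/s9.png

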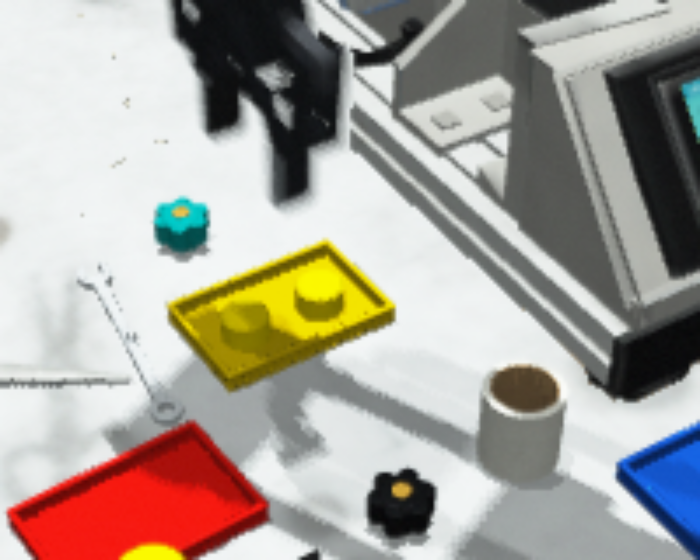

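Emit:
{"api": "drive_tool", "payload": {"steps": [[-48, 8, 0, 0, 0.5], [-95, 20, 0, 0, 0.5], [-123, 55, 0, 0, 0.5], [-123, 77, 0, 0, 0.5], [-123, 77, 30, 0, 0.5]]}}

```text
clock: 13.7
position: [0.4472, 0.2878, 0.1075]
ee_rot: [0.001, 1.0, 0.001, -0.002]
contact_force: [0.8, 1.1, 0.2]
width: 0.0642
```

Emit:
{"api": "drive_tool", "payload": {"steps": [[0, 0, 20, 0, 0.5], [0, 0, 20, 0, 0.5], [0, 0, 20, 0, 0.5]]}}

```text
clock: 14.0
position: [0.4476, 0.288, 0.0884]
ee_rot: [0.001, 1.0, 0.001, -0.002]
contact_force: [0.1, 0.2, 0.1]
width: 0.0641
```

```bash
python3 to.py .457 .290 .06;python3 - <<'E'
from h import *
cv2.imwrite("pics/s10.png",cv2.resize(manip.get_image("scene")[140:280,270:450],None,fx=4,fy=4))
E
```

```text
t 14.0 pos [0.4476 0.288  0.0884] yaw 0.0018 tilt [-0.004 -0.002 -1.   ] F [0.1 0.2 0.1] w 0.0641 q [ 0.44  0.34  1.81 -0.    1.    0.44]
shift mm [ 9.5 -2.1 28.4]
```

View pics/s10.png

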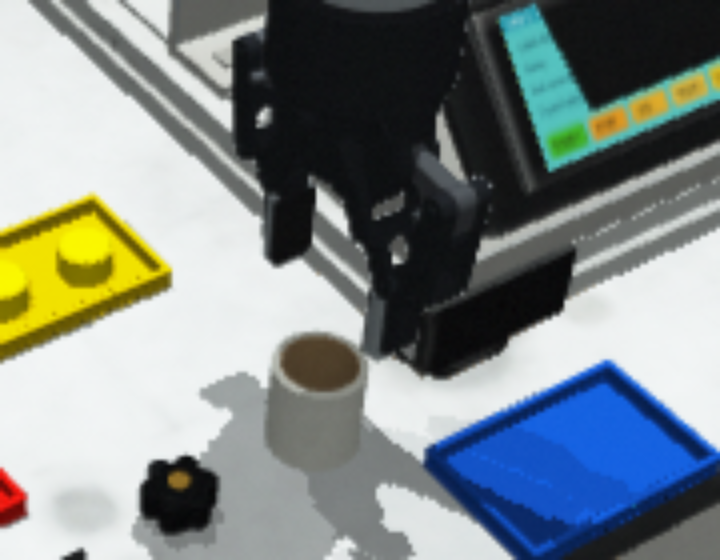

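Emit:
{"api": "drive_tool", "payload": {"steps": [[9, -4, 0, 0, 0.5], [9, -4, 14, 0, 0.5], [9, -4, 28, 0, 0.5], [9, -4, 28, 0, 0.5]]}}

```text
clock: 14.45
position: [0.4572, 0.2924, 0.06]
ee_rot: [0.001, 1.0, 0.001, -0.002]
contact_force: [-0.9, 0.7, -0.0]
width: 0.0642
```

```bash
python3 to.py .457 .291 .025;python3 - <<'E'
from h import *
im=manip.get_image("scene");p=np.array(manip.get_state()["position"])
for d in(-.032,.032):
  for y in (-.011,.011):
    u=proj("scene",p+[d,y,.006]); cv2.circle(im,tuple(np.int32(np.round(u))),0,(255,0,255),-1)
cv2.imwrite("pics/s11.png",cv2.resize(im[150:270,290:430],None,fx=5,fy=5,interpolation=0))
E
```

```text
t 14.45 pos [0.4572 0.2924 0.06  ] yaw 0.0021 tilt [-0.004 -0.002 -1.   ] F [-0.9  0.7 -0. ] w 0.0642 q [ 0.44  0.38  1.82 -0.    0.95  0.44]
shift mm [-0.   1.3 35. ]
```

View pics/s11.png

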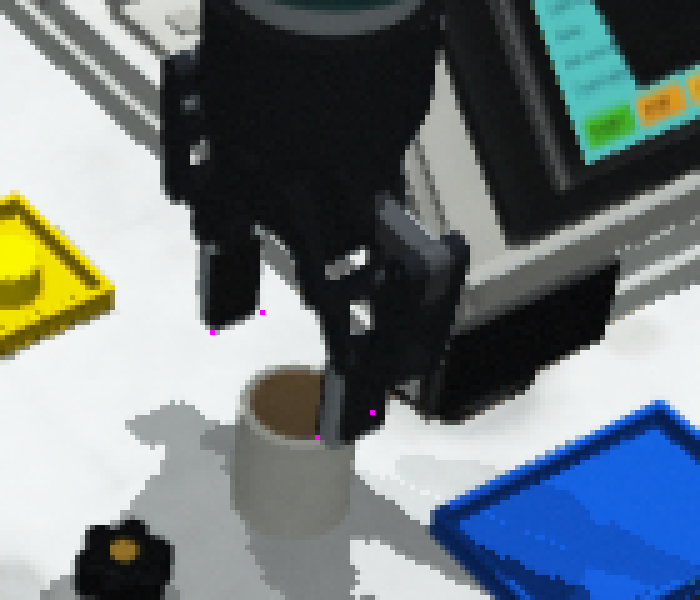

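Emit:
{"api": "drive_tool", "payload": {"steps": [[0, 1, 10, 0, 0.5], [0, 1, 20, 0, 0.5], [0, 1, 30, 0, 0.5], [0, 1, 35, 0, 0.5], [0, 1, 35, 0, 0.5]]}}

```text
clock: 15.0
position: [0.4567, 0.2912, 0.0247]
ee_rot: [0.001, 1.0, 0.001, -0.003]
contact_force: [0.7, -0.0, -0.6]
width: 0.0644
```

Emit:
{"api": "drive_tool", "payload": {"steps": [[0, 0, 0, 0, -0.1], [0, 0, 0, 0, -0.1], [0, 0, 0, 0, -0.1], [0, 0, 0, 0, -0.1], [0, 0, 0, 0, -0.1]]}}

```text
clock: 15.5
position: [0.4568, 0.2912, 0.0248]
ee_rot: [0.001, 1.0, 0.001, -0.002]
contact_force: [-0.0, 0.4, -0.3]
width: 0.0432
```

```bash
python3 to.py .516 .482 .1
```

```text
t 15.5 pos [0.4568 0.2912 0.0248] yaw 0.002 tilt [-0.005 -0.002 -1.   ] F [-0.   0.4 -0.3] w 0.0432 q [ 0.44  0.43  1.86 -0.    0.86  0.44]
shift mm [  59.2 -190.5  -75.9]
```

Emit:
{"api": "drive_tool", "payload": {"steps": [[0, -2, -25, 0, -0.1], [0, -4, -50, 0, -0.1], [0, -10, -75, 0, -0.1], [15, -55, -75, 0, -0.1], [30, -100, -75, 0, -0.1]]}}

```text
clock: 16.0
position: [0.4878, 0.3922, 0.1013]
ee_rot: [0.001, 1.0, 0.0, -0.001]
contact_force: [0.2, -0.7, -0.7]
width: 0.0428
```

Emit:
{"api": "drive_tool", "payload": {"steps": [[14, -48, 0, 0, -0.1], [29, -94, 0, 0, -0.1], [29, -94, 0, 0, -0.1], [29, -94, 0, 0, -0.1]]}}

```text
clock: 16.4
position: [0.5163, 0.4867, 0.1]
ee_rot: [0.001, 1.0, 0.001, -0.002]
contact_force: [-0.2, -0.7, -1.0]
width: 0.0431
```

```bash
python3 to.py .516 .487 .045;python3 - <<'E'
from h import *
cv2.imwrite("pics/s12.png",cv2.resize(manip.get_image("scene")[160:370,150:400],None,fx=2.8,fy=2.8))
E
```

```text
t 16.4 pos [0.5163 0.4867 0.1   ] yaw 0.0019 tilt [-0.004 -0.003 -1.   ] F [-0.2 -0.7 -1. ] w 0.0431 q [0.66 0.56 1.37 0.   1.21 0.66]
shift mm [-0.1 -0.4 55. ]
```

View pics/s12.png

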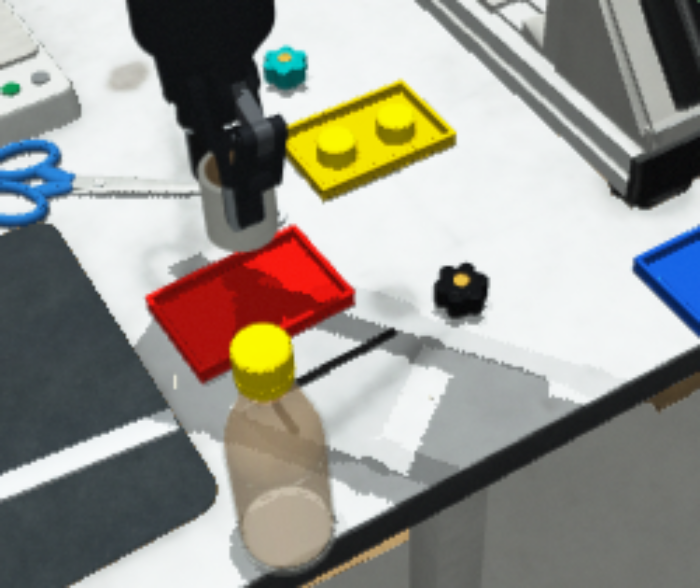

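Emit:
{"api": "drive_tool", "payload": {"steps": [[0, 0, 25, 0, -0.1], [0, 0, 50, 0, -0.1], [0, 0, 58, 0, -0.1], [0, 0, 58, 0, -0.1], [0, 0, 58, 0, -0.1]]}}

```text
clock: 16.95
position: [0.5164, 0.485, 0.0434]
ee_rot: [0.001, 1.0, 0.0, -0.001]
contact_force: [-0.4, 0.1, -0.0]
width: 0.043
```

```bash
python3 to.py .516 .487 .028;python3 - <<'E'
from h import *
cv2.imwrite("pics/s13.png",cv2.resize(manip.get_image("scene")[200:320,180:320],None,fx=5,fy=5))
E
```

```text
t 16.95 pos [0.5164 0.485  0.0434] yaw 0.0002 tilt [-0.003 -0.002 -1.   ] F [-0.4  0.1 -0. ] w 0.043 q [ 0.66  0.61  1.44 -0.    1.1   0.66]
shift mm [-0.3 -2.  15.4]
```

View pics/s13.png

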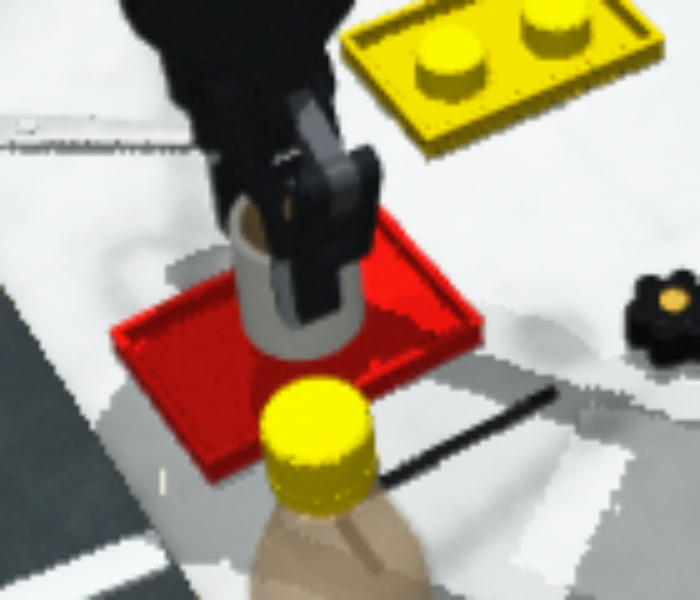

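Emit:
{"api": "drive_tool", "payload": {"steps": [[0, -2, 6, 0, -0.1], [0, -2, 11, 0, -0.1], [0, -2, 15, 0, -0.1], [0, -2, 15, 0, -0.1], [0, -2, 15, 0, -0.1]]}}

```text
clock: 17.5
position: [0.5165, 0.4874, 0.0286]
ee_rot: [0.001, 1.0, 0.0, -0.001]
contact_force: [-0.3, 0.3, 0.0]
width: 0.0431
```

```bash
python3 to.py .516 .487 .0278
```

```text
t 17.5 pos [0.5165 0.4874 0.0286] yaw 0.0005 tilt [-0.002 -0.002 -1.   ] F [-0.3  0.3  0. ] w 0.0431 q [0.66 0.62 1.45 0.   1.07 0.66]
shift mm [-0.5  0.4  0.8]
```

Lower the last 0.8 mm, release gently, then rise.

Emit:
{"api": "drive_tool", "payload": {"steps": [[0, 0, 1, 0, -0.1], [0, 0, 1, 0, -0.1], [0, 0, 1, 0, 0.2], [0, 0, 1, 0, 0.3], [0, 0, 1, 0, 0.3]]}}

```text
clock: 18.0
position: [0.5165, 0.4874, 0.0275]
ee_rot: [0.001, 1.0, 0.0, -0.001]
contact_force: [0.8, 0.1, -0.4]
width: 0.0556
```

Emit:
{"api": "drive_tool", "payload": {"steps": [[0, 0, -10, 0, 0.35], [0, 0, -40, 0, 0.35], [0, 0, -85, 0, 0.35], [0, 0, -100, 0, 0.35]]}}

```text
clock: 18.4
position: [0.5188, 0.4892, 0.1334]
ee_rot: [-0.002, 1.0, 0.0, 0.002]
contact_force: [0.5, -0.1, 1.4]
width: 0.0574
```

```bash
python3 to.py .448 .3665 .1;python3 - <<'E'
from h import *
cv2.imwrite("pics/s14.png",cv2.resize(manip.get_image("scene")[160:370,150:400],None,fx=2.8,fy=2.8))
E
```

```text
t 18.4 pos [0.5188 0.4892 0.1334] yaw 0.0005 tilt [ 0.004  0.003 -1.   ] F [ 0.5 -0.1  1.4] w 0.0574 q [0.66 0.54 1.33 0.   1.27 0.66]
shift mm [-71.  122.8  32.7]
```

View pics/s14.png

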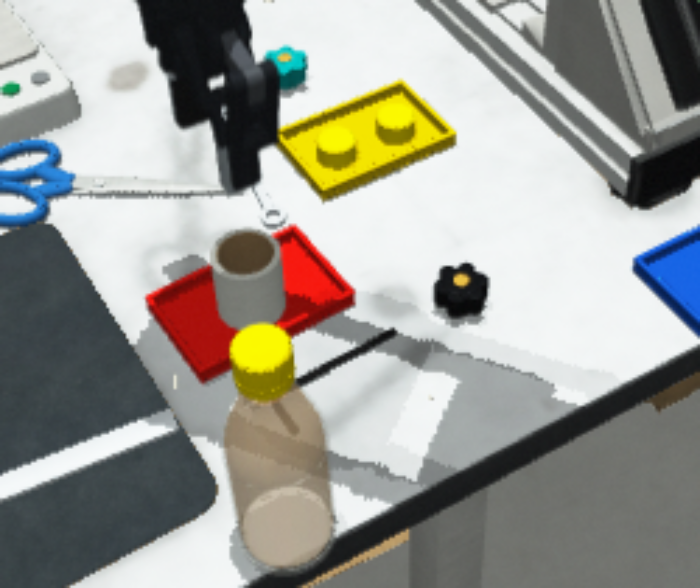

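Emit:
{"api": "drive_tool", "payload": {"steps": [[-25, 43, 0, 0, 0.3], [-50, 85, 0, 0, 0.3], [-70, 122, 20, 0, 0.3], [-70, 123, 60, 0, 0.3], [-70, 123, 80, 0, 0.3]]}}

```text
clock: 18.95
position: [0.4475, 0.3646, 0.0519]
ee_rot: [-0.001, 1.0, -0.0, 0.002]
contact_force: [-0.3, 0.3, -0.6]
width: 0.0553
```

Emit:
{"api": "drive_tool", "payload": {"steps": [[0, 0, 0, 0, 0.3], [0, 0, 0, 0, 0.3]]}}

```text
clock: 19.15
position: [0.447, 0.3642, 0.0517]
ee_rot: [-0.001, 1.0, -0.0, 0.001]
contact_force: [0.3, 0.1, 0.4]
width: 0.0555
```

```bash
python3 to.py .448 .3665 .035
```

```text
t 19.15 pos [0.447  0.3642 0.0517] yaw -0.0006 tilt [ 0.002  0.002 -1.   ] F [0.3 0.1 0.4] w 0.0555 q [0.56 0.43 1.76 0.   0.95 0.56]
shift mm [ 1.  -2.2 16.7]
```

Emit:
{"api": "drive_tool", "payload": {"steps": [[1, -2, 8, 0, 0.3], [1, -2, 18, 0, 0.3], [1, -2, 18, 0, 0.3]]}}

```text
clock: 19.45
position: [0.4475, 0.3661, 0.0327]
ee_rot: [-0.0, 1.0, -0.0, 0.0]
contact_force: [-0.4, 0.2, -0.6]
width: 0.0557
```

```bash
python3 to.py .448 .3665 .010;python3 - <<'E'
from h import *
cv2.imwrite("pics/s15.png",cv2.resize(manip.get_image("scene")[200:320,240:380],None,fx=5,fy=5))
E
```

```text
t 19.45 pos [0.4475 0.3661 0.0327] yaw -0.0003 tilt [ 0.     0.001 -1.   ] F [-0.4  0.2 -0.6] w 0.0557 q [0.56 0.46 1.77 0.   0.91 0.56]
shift mm [ 0.5 -0.3 22.7]
```

View pics/s15.png

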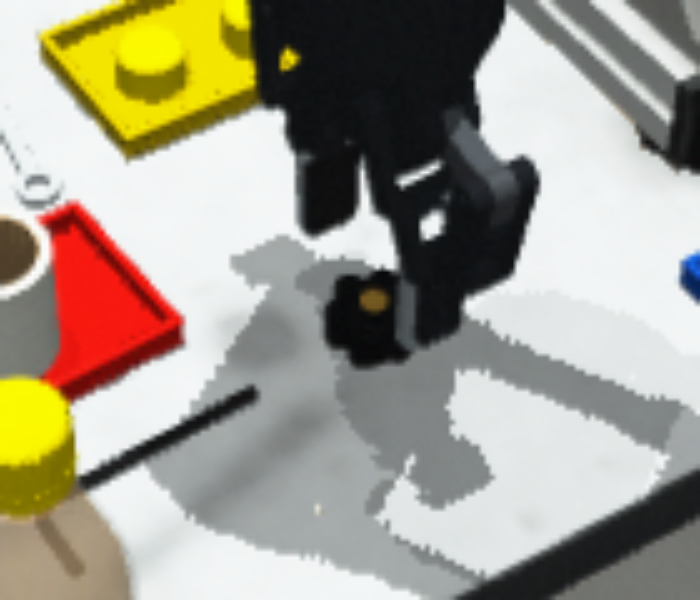

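Emit:
{"api": "drive_tool", "payload": {"steps": [[0, 0, 10, 0, 0.3], [0, 0, 20, 0, 0.3], [0, 0, 23, 0, 0.3], [0, 0, 23, 0, 0.3]]}}

```text
clock: 19.9
position: [0.4471, 0.3658, 0.0091]
ee_rot: [-0.0, 1.0, -0.0, -0.001]
contact_force: [-0.6, 0.0, 0.2]
width: 0.0553
```

Emit:
{"api": "drive_tool", "payload": {"steps": [[0, 0, 0, 0, -0.35], [0, 0, 0, 0, -0.35], [0, 0, 0, 0, -0.35], [0, 0, 0, 0, -0.35], [0, 0, 0, 0, -0.35]]}}

```text
clock: 20.4
position: [0.4472, 0.3659, 0.0093]
ee_rot: [-0.0, 1.0, -0.0, -0.0]
contact_force: [-0.1, -0.4, 0.7]
width: 0.0346
```

```bash
python3 to.py .374 .200 .09
```

```text
t 20.4 pos [0.4472 0.3659 0.0093] yaw -0.0004 tilt [-0.001  0.    -1.   ] F [-0.1 -0.4  0.7] w 0.0346 q [0.56 0.48 1.8  0.   0.86 0.56]
shift mm [-73.2 165.9 -80.7]
```

Emit:
{"api": "drive_tool", "payload": {"steps": [[0, 0, -25, 0, -0.35], [0, 0, -55, 0, -0.35], [-40, 0, -80, 0, -0.35], [-80, 10, -85, 0, -0.35], [-80, 60, -85, 0, -0.35]]}}

```text
clock: 20.9
position: [0.3633, 0.3092, 0.0956]
ee_rot: [-0.002, 1.0, 0.004, -0.0]
contact_force: [1.2, -2.4, -0.6]
width: 0.0347
```

Emit:
{"api": "drive_tool", "payload": {"steps": [[0, 45, 0, 0, -0.35], [0, 90, 0, 0, -0.35], [0, 105, 0, 0, -0.35], [0, 105, 0, 0, -0.35], [0, 105, 0, 0, -0.35]]}}

```text
clock: 21.4
position: [0.3646, 0.2045, 0.0955]
ee_rot: [-0.002, 1.0, 0.003, 0.0]
contact_force: [-0.2, -0.4, -0.6]
width: 0.0349
```

```bash
python3 to.py .369 .200 .04;python3 - <<'E'
from h import *
cv2.imwrite("pics/s16.png",cv2.resize(manip.get_image("scene")[140:300,300:500],None,fx=3.5,fy=3.5))
E
```

```text
t 21.4 pos [0.3646 0.2045 0.0955] yaw 0.0063 tilt [ 0.     0.004 -1.   ] F [-0.2 -0.4 -0.6] w 0.0349 q [0.34 0.17 2.03 0.01 0.94 0.33]
shift mm [ 4.3  4.8 55.5]
```

View pics/s16.png

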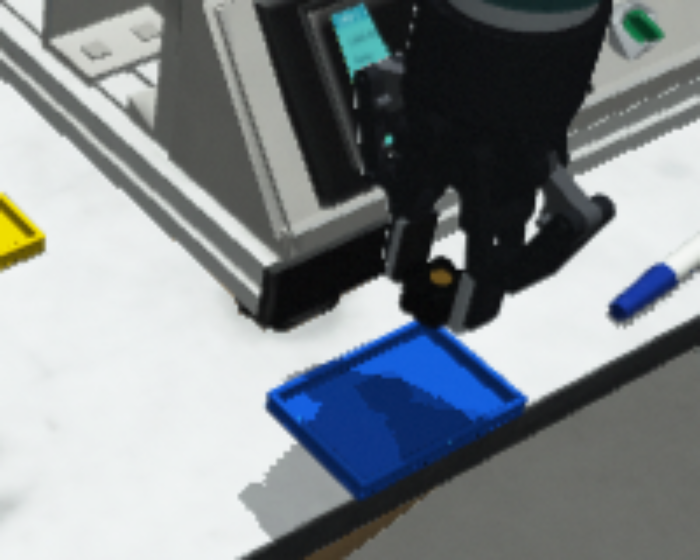

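Emit:
{"api": "drive_tool", "payload": {"steps": [[4, 4, 20, 0, -0.35], [4, 4, 40, 0, -0.35], [4, 4, 58, 0, -0.35], [4, 4, 58, 0, -0.35]]}}

```text
clock: 21.85
position: [0.3672, 0.2017, 0.0356]
ee_rot: [-0.002, 1.0, 0.004, -0.002]
contact_force: [0.1, -0.3, -1.0]
width: 0.0349
```

```bash
python3 to.py .37 .200 .0125;python3 - <<'E'
from h import *
cv2.imwrite("pics/s17.png",cv2.resize(manip.get_image("scene")[140:300,300:500],None,fx=3.5,fy=3.5))
E
```

```text
t 21.85 pos [0.3672 0.2017 0.0356] yaw 0.0089 tilt [-0.004  0.003 -1.   ] F [ 0.1 -0.3 -1. ] w 0.0349 q [0.33 0.26 2.11 0.01 0.77 0.32]
shift mm [ 2.9  1.8 23.1]
```

View pics/s17.png

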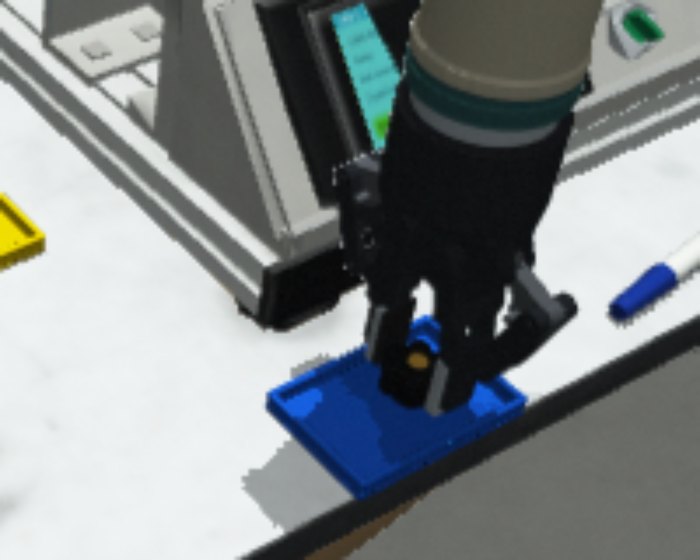

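Emit:
{"api": "drive_tool", "payload": {"steps": [[3, 2, 8, 0, -0.35], [3, 2, 16, 0, -0.35], [3, 2, 20, 0, -0.35], [3, 2, 23, 0, -0.35], [3, 2, 23, 0, -0.35]]}}

```text
clock: 22.4
position: [0.3708, 0.1999, 0.0134]
ee_rot: [-0.002, 1.0, 0.004, -0.001]
contact_force: [0.5, 0.6, -0.5]
width: 0.0346
```

```bash
python3 to.py .37 .200 .0125
```

```text
t 22.4 pos [0.3708 0.1999 0.0134] yaw 0.0088 tilt [-0.003  0.004 -1.   ] F [ 0.5  0.6 -0.5] w 0.0346 q [0.33 0.3  2.13 0.01 0.71 0.31]
shift mm [-0.8 -0.1  0.9]
```

Emit:
{"api": "drive_tool", "payload": {"steps": [[0, 0, 1, 0, -0.35], [0, 0, 1, 0, -0.35], [0, 0, 1, 0, 0], [0, 0, 1, 0, 0], [0, 0, 1, 0, 0]]}}

```text
clock: 22.9
position: [0.3709, 0.2, 0.0125]
ee_rot: [-0.002, 1.0, 0.004, -0.001]
contact_force: [0.1, -0.4, 0.6]
width: 0.0427
```

Emit:
{"api": "drive_tool", "payload": {"steps": [[0, 0, -10, 0, 0], [0, 0, -40, 0, 0.1], [0, 0, -85, 0, 0.1], [0, 0, -130, 0, 0.1], [0, 0, -180, 0, 0.1]]}}

```text
clock: 23.4
position: [0.3705, 0.199, 0.1947]
ee_rot: [-0.002, 1.0, 0.004, -0.001]
contact_force: [1.5, 0.2, 0.7]
width: 0.0467
```

Emit:
{"api": "drive_tool", "payload": {"steps": [[-25, 45, -20, 0, 0.1], [-40, 90, -40, 0, 0.1], [-50, 140, -60, 0, 0.1], [-50, 190, -60, 0, 0.1], [-50, 240, -60, 0, 0.1]]}}

```text
clock: 23.9
position: [0.3222, -0.0312, 0.2558]
ee_rot: [-0.001, 1.0, 0.005, 0.001]
contact_force: [2.0, -0.7, 0.0]
width: 0.0472
```

Emit:
{"api": "drive_tool", "payload": {"steps": [[0, 50, 0, 0, 0.1], [0, 100, 0, 0, 0.1], [0, 150, 0, 0, 0.1], [0, 150, 0, 0, 0.1]]}}

```text
clock: 24.3
position: [0.3236, -0.1873, 0.2564]
ee_rot: [0.001, 1.0, 0.001, 0.001]
contact_force: [0.1, 0.4, 0.2]
width: 0.0468
```

```bash
python3 to.py;python3 - <<'E'
from h import *
a=cv2.resize(manip.get_image("scene")[150:390,180:480],(500,400)); b=manip.get_image("top")
cv2.imwrite("pics/s18.png",cv2.resize(a,(790,600)));cv2.imwrite("pics/s19.png",cv2.resize(b[140:320,160:400],None,fx=3.3,fy=3.3,interpolation=2))
E
```

```text
t 24.3 pos [ 0.3236 -0.1873  0.2564] yaw 0.002 tilt [ 0.003 -0.002 -1.   ] F [0.1 0.4 0.2] w 0.0468 q [-0.71 -0.05  1.83  0.    1.36 -0.71]
```

View pics/s18.png

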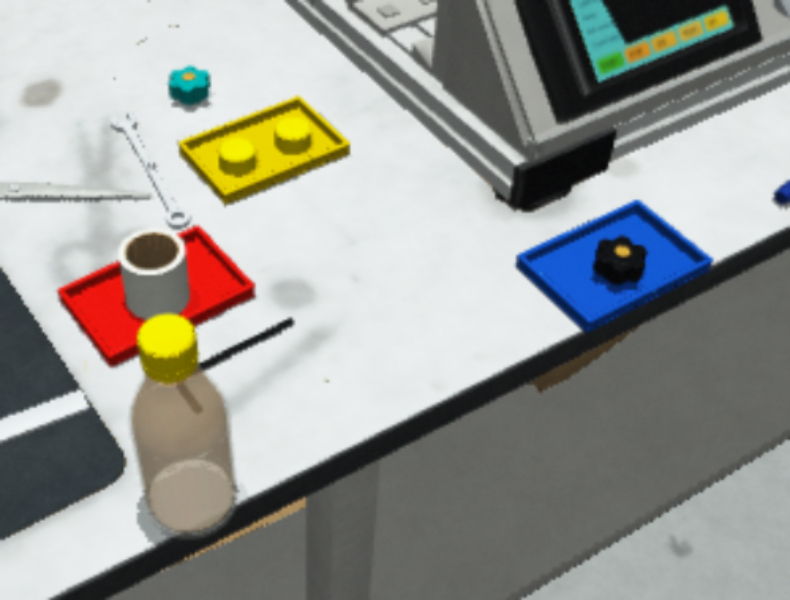

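View pics/s19.png

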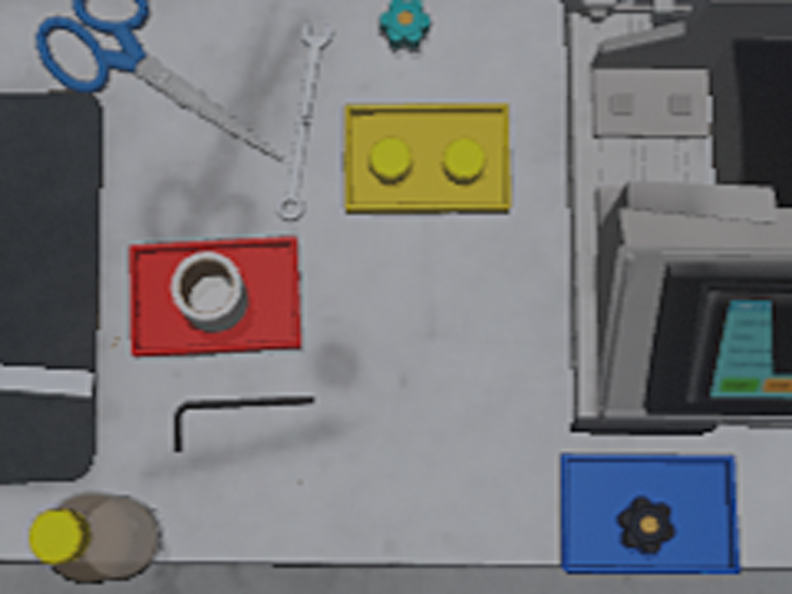

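Both pictures show everything in place. The two caps lie flat in the yellow tray, at (390,160) and (464,160) in the top crop. The core stands in the red tray at (208,290), and the knob lies flat with its brass spot up in the blue tray at (648,523). The bottle and the hex key are where they were.

```bash
python3 -c "
from rig import manip
print(manip.sign_off())"
```

```text
the job is handed in; nothing more can be done
None
```

The sort is done and handed in, finished at about 24 s of the 106 s allowed. In the order asked, I placed:
- **Yellow tray:** both caps, side by side.
- **Red tray:** the white core, standing on its end.
- **Blue tray:** the black star knob, brass spot up.

The last pictures from both cameras, taken with the arm clear, show all four parts flat on their tray floors and the right way up. The bottle and hex key look unmoved compared with the first pictures. I judged these final positions by eye and did not measure them again.

- **Forces:** no reading I saw was above about 3 N, and nothing slipped from the grip.
- **Disagreements:** the two cameras differed by 1–4 mm on the parts and up to about 5 mm on the trays. For the parts I averaged them; for the trays I relied mainly on the top camera.
- **Missed detections:** the network missed the caps in the top view, so I found them by colour there.

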